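Pull the dust filter plate and show it over the light pad

ROBOT

A 6-joint arm with a two-finger parallel gripper is mounted at the origin on the work surface. World frame = base frame: x ahead of the robot, y to its left, z up, the work surface at z = 0. Lengths are in mm, angles in rad, forces in N, time in s.
With the tool pointing down it reaches from about 275 to 1000 mm from the base axis. Payload 8.4 kg.
Tool frame: the origin (TCP) lies at the very end of the fingers, on their centre line; the grasp point (between the pads) lies 19 mm behind it; z points along the fingers, y is the direction in which the jaws open and shut (so a half turn about z gives the same grasp; the last joint's range is limited). The gripper opens to 85 mm and grips with 20 to 120 N. Pads are 22 mm wide; open, the fingers measure 114 mm over their backs; the gripper's body (76 mm by 85 mm) begins 54 mm behind the grasp point. The pads swing forward as they close: fully open they stand 13 mm farther back than shut.
Start: joints at [-0.002, 0.353, 1.633, -0, 1.155, -0.002], TCP at [625.002, -0, 210.281] pointing down, gripper open.
Joint ranges: [-2.63, 2.63], [-0.92, 2.1], [0.06, 2.66], [-1.3, 4.44], [0, 2.69], [-3.02, 3.02]. Speed limits (rad/s): [2.22, 2.22, 2.79, 3.14, 3.14, 3.14].

INTERFACE

Orientations are given as [roll, pitch, yaw] about the fixed x, y, z axes, in that order (R = Rz(yaw) Ry(pitch) Rx(roll)).
In Python, from rig import sense, grab_frame, get_calibration, sign_off, boxes_of, trace gives the robot as it stands.
- The arm moves only by the tool servo_tool, never from a script. Its argument "rows" is a list of rows, each a list of 3 entries, a list of its own where there are three numbers: the finger opening in mm, from 0 to 85.4, then the shift along the tool's x, y, z in mm, then the turn, a rotation vector about the tool's x, y, z in degrees. A call has 1 to 8 rows; each row shifts and turns the commanded pose from where the row before left it, along the tool's axes as they then stand; what a row does not reach is not made up. A row lasts 1/8 s, in which the tool goes at most 62.5 mm and 10.7 degrees, less where a joint would pass 70% of its speed; a pose out of reach is approached as far as the arm can. A call is refused whole if a number of a shift passes 62.5 or a number of a turn 10.7, either way. A call with a gripper value outside its range is refused whole. The fingers move at their own pace and stop on an object; "force" is the grip in N (left out, the last holds). Time passes only in rows, so rows that do not move let the fingers close. It gives the time, the measured TCP pose, the force and the opening at its end, in the units of the state.
- sense(): the state, without advancing time (a new reading comes with each control period).
- grab_frame(name): name is "scene" or "side" or "wrist"; returns the picture (384x512x3 uint8, blue, green, red); there is no depth.
- get_calibration(name): a dict with "intrinsics" (3x3 intrinsics, pixels), "world_to_cam" (4x4, takes a point from world to camera coordinates). Camera axes: x right, y down, z forward; pixel columns grow to the right and rows downward; lengths in mm; the calibration is good to about 2 mm. The wrist camera is an equidistant fisheye: a pixel r from the principal point sees the ray r / f radians off the axis. A picture is of the moment at which its call begins: read the wrist's pose just before it. get_calibration takes no time and is no camera call; for the wrist camera it gives the pose at the moment of the call.
- sign_off(): hands the job in, once; it reports no verdict.
Trained networks look in the newest picture that a camera, given by its name, has taken for a name from the list of things; names that differ only in an ending like _2 or _b are one class to them, and where a whole thing is asked for, a point or a joint stands for the part that bears it (a point fixed in the world has none). Each returns a list of dicts, best first, with "conf" (0 to 1); they miss things now and then, are a little off and sometimes report something else, mostly with a low value. They report only what shows in the picture. A call takes as long as a camera call.
- boxes_of(camera, thing): "centre" ([x, y, z] in mm, in the coordinates of the camera as it stood for that picture, good to about 4 mm: the middle of the surface that is visible of it).
- trace(camera, thing): "mask" (384x512 bool, what is visible of it).
The state is a dict: "clock": time; "qpos": joint angles; "qvel": joint speeds; "joint_efforts": joint torques, N m; "eef_pos": TCP position; "tcp_rot": TCP orientation; "contact_force": force on the tool from outside, world axes, zero at the start; "wrist_torque": the same for the moment, N m; "opening": opening from 0.0 (shut) to 1.0 (fully open).
Only numpy, scipy, OpenCV 4.12 (cv2) and the standard library are available. Lean on these libraries where they do the work, as an engineer would, in place of code of your own. Each camera call takes 0.05 s, during which the arm holds its last target. There are 200 camera calls.

TASK

Check the desk-top dust filter unit's filter: turn its dial back to the red mark on the scale, then lift the flap by its orange tab so that it stands open, and leave dial and flap so. Draw the hidden filter plate out by its yellow handle and finish holding it in the gripper, still and upright, over the middle of the lit light pad with its lower edge at least 5 cm above the pad, touching nothing else; do not push the other things on the desk about.

Things in the scene. Friction and masses are not known exactly. Their poses are not given: they have to be found in the camera images.
- unit: White box of the dust filter unit, fixed, 150 (x) x 260 (y) x 120 mm high; origin at the centre of its underside, x to its back, y to its left, z up. The left part (y > +10 mm) is solid with the dial on top at (0, +70, 120) mm; the right part is an open-topped chamber under the grey flap. A black spigot, 56 mm across, sticks out 30 mm on the left side.
- chamber (a point): Centre of the chamber's mouth, level with the unit's rim (120 mm above the desk), at (0, -60, 120) mm in the unit. Inside 138 mm (x) x 128 mm (y), floor 10 mm above the desk. Guides at both y ends, up to 70 mm above the desk, hold the filter plate upright across the middle, its thickness along x, with about 2.5 mm play; it lifts straight out.
- dial_grip (a point): Grip point of the black dial, on its vertical axis, 37 mm above the unit's top. The dial's grip is a bar 42 mm long, 14 mm wide, rising from 14 to 44 mm above the unit's top, on a round 44 mm disc. A white line on top marks the pointer end. The point's x axis runs along the bar, away from the pointer end.
- dial (a joint): Dial angle, rad, 0 to 2.8; grows clockwise seen from above. At 0 the white pointer points to the unit's front (-x), at 1.57 to its left (+y). Black ticks every 0.28 rad from 0; the larger red mark is at 0.84. It starts beyond that, at 1.3 to 2.0, so it turns back anticlockwise. Stays where left (friction 0.03 N m).
- flap_tab (a point): Centre of the orange roller at the end of the flap's tab: a cylinder 16 mm in diameter, 26 mm long parallel to the hinge (unit's y), 28 mm in front of the unit's front face and 124 mm above the desk when shut. Pinched at its two ends it can turn between the fingers. It moves with the flap.
- flap_hinge (a point): Middle of the flap's hinge line, at the unit's upper back edge, along the unit's y, 124 mm above the desk; 178 mm from the roller's centre.
- flap (a joint): Flap angle, rad: 0 shut (level, covering the chamber), 1.57 upright, up to 1.9; the front edge swings up and back. The flap is a grey panel 150 x 136 x 6 mm, 120 g; its stiff hinge (0.25 N m friction, no spring) leaves it where it is left.
- filter: Loose filter plate, about 120 g, standing in the chamber under the flap: blue frame 8 mm thick (x), 110 mm wide (y), 70 mm high with pale pleated faces, and on top in the middle a yellow handle block 12 (x) x 36 (y) x 28 mm high. Origin at the centre of its lower edge, z up, x through its thickness; 10 mm above the desk when it stands in the unit, its handle's top 12 mm below the unit's rim.
- filter_grip (a point): Point in the yellow handle, 86 mm above the plate's lower edge, 12 mm below the handle's top.
- light_pad: Flat light pad fixed on the desk left or right of the unit: black edge, glowing white face, 190 (x) x 140 (y) x 8 mm; origin at the centre of its underside.
- mat: Green cutting mat with a white grid, fixed, 190 x 140 x 4 mm, on the other side of the unit; not used.
- sanding_block: Bystander: cork sanding block 100 x 60 x 30 mm lying on the cutting mat; origin under its centre.
- bowl: Bystander: black lacquer bowl, 104 mm across, 50 mm high, to the back left; origin under its centre.
- jar: Bystander: amber jar with red cap, 62 mm across, 85 mm high, to the back right; origin under its centre.
- pencil_pot: Bystander: terracotta pot of pencils, 84 mm across, 175 mm high with pencils, far right; origin under its centre.
- tape_dispenser: Bystander: black tape dispenser 150 x 60 x 88 mm, far left; origin under its centre.
- camera: Bystander: black and silver camera 130 mm wide, 95 mm high, far left; origin under its centre.

How it is judged (in metres and radians):
On the way, in this order (a step that is already met when the one before it is completed fails the run):
1. the dial is turned back to the red mark (within 8 degrees) with the flap still shut (value of joint dial between 0.7 and 0.98 rad and value of joint flap below 0.15 rad), for 0.3 s.
2. the flap stands open (more than 69 degrees) (value of joint flap above 1.2 rad), for 0.3 s.
3. the filter plate is drawn up clear of the unit, held by the fingers (z of filter in the frame of unit above 0.122 m and contact force between filter and the fingers above 1 N), for 0.1 s.
At the end, for the whole second after the job is handed in: Gripper holds the plate still, upright within 15 deg, lower edge within 50 mm (from above) of the light pad's centre and over 54 mm above the desk, touching no other thing; dial within 0.14 rad of the red mark, flap open beyond 1.2 rad (value of joint dial between 0.7 and 0.98 rad and value of joint flap above 1.2 rad and horizontal distance between filter and light_pad below 0.05 m and height (world z) of filter above 0.054 m and angle between filter's own z axis and vertical below 0.26 rad and linear speed of filter below 0.03 m/s and contact force between filter and the fingers above 1 N and contact force between filter and unit below 0.05 N and contact force between filter and light_pad below 0.05 N and contact force between filter and bowl below 0.05 N and contact force between filter and jar below 0.05 N and contact force between filter and sanding_block below 0.05 N and contact force between filter and pencil_pot below 0.05 N and contact force between filter and tape_dispenser below 0.05 N and contact force between filter and camera below 0.05 N); the arm keeps its last pose, push and grip.
It fails at once if a bystander is pushed more than 30 mm (distance of any of bowl, jar, sanding_block, pencil_pot, tape_dispenser, camera from where it was at the start of the episode above 0.03 m).
It also fails if it takes over 69 s, if anything falls off the work surface, if the arm or the gripper's body presses on something with over 40 N, if the wrist force passes 120 N, or if a joint passes its speed limit or range.

## Working session

There is one attempt and no reset: what is moved stays moved. The work goes in short steps, Python scripts to look and compute and a tool call to move; the robot and the scene stay as the last step left them, time stands still between calls to the robot, and variables do not carry over. Pictures are saved under pics/ and viewed, about 8 in all and at most 12, crops included, and the job is handed in when it is done.

Besides the shell and the picture viewer there is one more tool, called after "Emit:" in YAML: its name, and indented under it one key for each argument. servo_tool: Moves the arm, as the interface text tells. Its arguments: {"type":"object","properties":{"rows":{"type":"array","items":{"type":"array"}},"force":{"type":"number"}},"required":["rows"]}

```bash
mkdir -p pics; cat > h.py <<'E'
import numpy as np, cv2
from rig import *
def w2c(n): return np.array(get_calibration(n)["world_to_cam"])
def toworld(n,p): return (np.linalg.inv(w2c(n))@np.r_[p,1])[:3]
def boxes(n,t,k=2):
    return [(round(d["conf"],2),toworld(n,np.array(d["centre"])).round(1)) for d in boxes_of(n,t)[:k]]
def proj(n,P):
    c=get_calibration(n);K=np.array(c["intrinsics"]);p=np.array(c["world_to_cam"])@np.r_[P,1]
    return (K@p[:3])[:2]/p[2]
E
python3 - <<'E'
from h import *
s=sense();print(s)
for n in ["scene","side"]:
    im=grab_frame(n);cv2.imwrite(f"pics/{n}0.png",im)
    for t in ["unit","dial_grip","flap_tab","light_pad","flap","mat","bowl","jar","pencil_pot","tape_dispenser","camera","sanding_block"]: print(n,t,boxes(n,t))
a=cv2.imread("pics/scene0.png")
for n in ["scene","side","wrist"]: print(n,{k:np.array(v).round(2).tolist() for k,v in get_calibration(n).items()})
print(sense()["clock"])
E
```

```text
{'clock': 0.0, 'qpos': array([-2.42482042e-03,  3.53625413e-01,  1.63412693e+00, -1.03864752e-06,
        1.15518299e+00, -2.38121428e-03]), 'qvel': array([-0.00043713,  0.00088364, -0.00190669,  0.00034569,  0.00060063,
        0.00053388]), 'joint_efforts': array([-2.03471049e-03, -6.05236173e+01, -3.42063046e+01, -2.62302356e-04,
        9.48130677e-03,  3.61521288e-06]), 'eef_pos': array([ 6.24507183e+02, -1.46619269e-02,  2.09578975e+02]), 'tcp_rot': array([-3.14024998e+00, -2.24754258e-06,  1.57075314e+00]), 'contact_force': array([-0.03852605, -0.24597429,  0.1816143 ]), 'wrist_torque': array([ 0.04280523, -0.00791481, -0.06285248]), 'opening': 0.9983916825676582}
scene unit [(0.94, array([562.8,  46.4, 118.6])), (0.2, array([421.2, 335.7,   5.7]))]
scene dial_grip []
scene flap_tab [(0.74, array([551.9, -30. , 128.3])), (0.7, array([ 501.1, -295.3,   35.4]))]
scene light_pad [(0.72, array([420.5, 336.4,   5.3]))]
scene flap [(0.59, array([548.2, -33.5, 126.9]))]
scene mat [(0.83, array([ 509.4, -346.9,    3.4]))]
scene bowl [(0.71, array([662.9, 334.8,  22.7]))]
scene jar [(0
[... 1089 characters left out ...]
0.5,   33.1])), (0.39, array([523.2,  77.5, 140.4]))]
scene {'intrinsics': [[402.44, 0.0, 257.71], [0.0, 402.44, 190.88], [0.0, 0.0, 1.0]], 'world_to_cam': [[-0.75, 0.66, -0.0, 411.28], [0.55, 0.63, -0.55, -234.57], [-0.36, -0.41, -0.84, 1688.03], [0.0, 0.0, 0.0, 1.0]]}
side {'intrinsics': [[472.73, 0.0, 251.75], [0.0, 472.73, 186.47], [0.0, 0.0, 1.0]], 'world_to_cam': [[0.9, -0.44, 0.02, -474.86], [-0.26, -0.55, -0.79, 231.52], [0.36, 0.71, -0.61, 1337.61], [0.0, 0.0, 0.0, 1.0]]}
wrist {'intrinsics': [[297.32, 0.0, 256.66], [0.0, 297.32, 187.8], [0.0, 0.0, 1.0]], 'world_to_cam': [[1.0, -0.0, -0.0, -625.14], [0.0, -0.95, 0.32, -42.46], [-0.0, -0.32, -0.95, 381.52], [0.0, 0.0, 0.0, 1.0]]}
1.3
```

View pics/scene0.png

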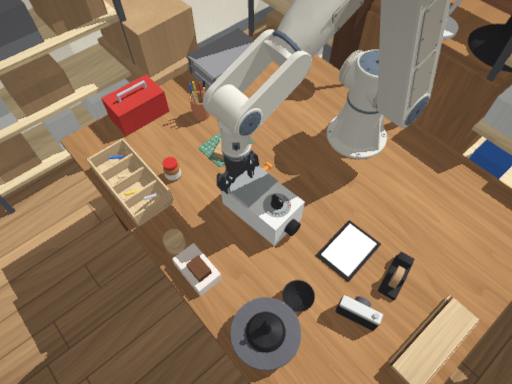

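View pics/side0.png

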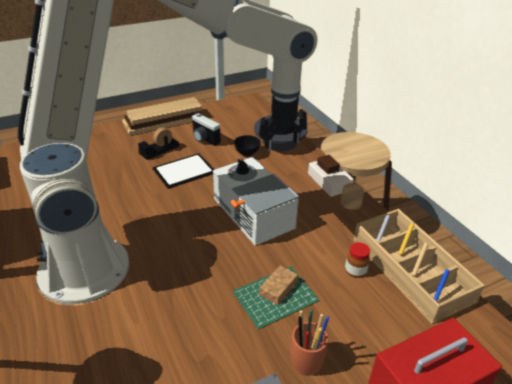

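```bash
python3 - <<'E'
from h import *
im=grab_frame("wrist");cv2.imwrite("pics/wrist0.png",im)
for t in ["unit","dial","dial_grip","flap_tab","flap"]: print(t,boxes("wrist",t))
s=cv2.imread("pics/scene0.png")[155:255,210:310];d=cv2.imread("pics/side0.png")[145:245,205:305]
R=lambda a,w,h:cv2.resize(a,(w,h),interpolation=cv2.INTER_CUBIC)
top=np.hstack([R(s,400,400),R(d,400,400)])
cv2.imwrite("pics/c1.png",top)
E
```

```text
unit [(0.91, array([552.1,  32.6, 125.9]))]
dial [(0.92, array([539.1,  90. , 152.6]))]
dial_grip [(0.86, array([539.2,  86.7, 155.4]))]
flap_tab [(0.72, array([560.1, -28.7, 127.1]))]
flap []
```

View pics/c1.png

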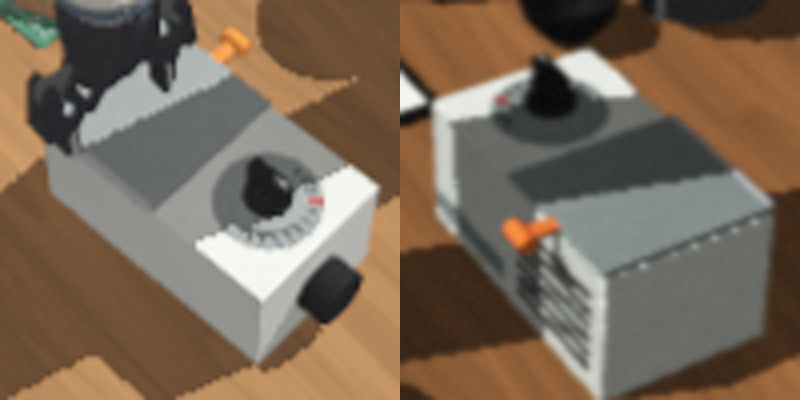

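View pics/wrist0.png

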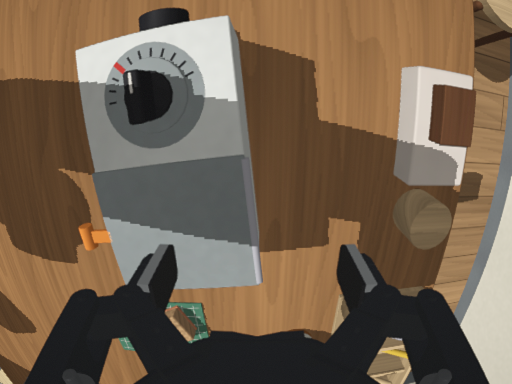

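```bash
cat >> h.py <<'E'
def projw(P,c):
    K=np.array(c["intrinsics"]);p=(np.array(c["world_to_cam"])@np.r_[P,1])[:3]
    r=np.hypot(p[0],p[1]);th=np.arctan2(r,p[2]);return K[:2,2]+K[0,0]*th*p[:2]/max(r,1e-9)
def unitpt(u,P):
    c,s=np.cos(u[2]),np.sin(u[2]);return np.array([u[0]+c*P[0]-s*P[1],u[1]+s*P[0]+c*P[1],P[2]])
E
python3 - <<'E'
from h import *
from scipy.optimize import least_squares
cw=get_calibration("wrist")
FL,BL,FR,BR=(-75,130,120),(75,130,120),(-75,-130,120),(75,-130,120)
T=(-103,-60,124)
obs=[("w",FL,(77,52)),("w",BL,(229,17)),("w",T,(88,237)),("w",(-75,-130,125),(126,289)),
("scene",FL,(304.5,201.75)),("scene",BL,(275.5,230.75)),("scene",(75,130,0),(275,245.5)),("scene",T,(268,165.5)),
("side",FL,(213.25,170.5)),("side",BL,(252.5,157)),("side",(-75,-130,125),(255.75,214.25)),("side",(-75,-130,0),(255.5,244.5)),("side",T,(237.5,203.25)),("side",(75,-130,125),(298.25,196.25))]
P=lambda n,X: projw(X,cw) if n=="w" else proj(n,X)
f=lambda u:np.concatenate([(P(n,unitpt(u,p))-np.array(o))/(1 if n!="w" else 1.5) for n,p,o in obs])
r=least_squares(f,[540,0,0],loss="soft_l1");u=r.x;print(u);print(f(u).reshape(-1,2).round(1).tolist())
np.save("u.npy",u)
for k,p in dict(dial=(0,70,157),tab=T,chamber=(0,-60,120),hinge=(75,-60,124)).items(): print(k,unitpt(u,p).round(1))
# overlay: dial pointer hypotheses on wrist
im=cv2.imread("pics/wrist0.png");im=cv2.resize(im[0:160,60:260],(800,640),interpolation=cv2.INTER_CUBIC)
q=lambda X:tuple(int(v) for v in ((projw(unitpt(u,X),cw)-[60,0])*4))
for a in np.arange(0,2.81,.28): 
    e=lambda r,z:(-r*np.cos(a),70+r*np.sin(a),z)
    cv2.circle(im,q(e(38,121)),3,(0,0,255) if abs(a-.84)<.01 else (255,0,255),-1)
    if 1.1<a<2.2: cv2.circle(im,q(e(21,164)),3,(0,255,0),-1)
cv2.circle(im,q((0,70,164)),4,(255,255,0),-1);cv2.circle(im,q((0,70,120)),4,(0,255,255),-1)
cv2.imwrite("pics/c2.png",cv2.resize(im,(750,600)))
E
```

```text
[5.40535562e+02 1.17503702e+01 9.86376940e-02]
[[-1.3, -0.9], [0.3, -0.8], [0.5, -0.2], [1.4, 0.6], [-0.5, -0.7], [-0.9, -1.1], [-1.6, 0.1], [0.4, -0.6], [-0.5, -0.7], [-0.2, -0.4], [0.2, -0.3], [-0.5, 1.0], [-2.5, 0.7], [0.2, 0.9]]
dial [533.6  81.4 157. ]
tab [443.9 -58.1 124. ]
chamber [546.4 -48.  120. ]
hinge [621.1 -40.6 124. ]
```

View pics/c2.png

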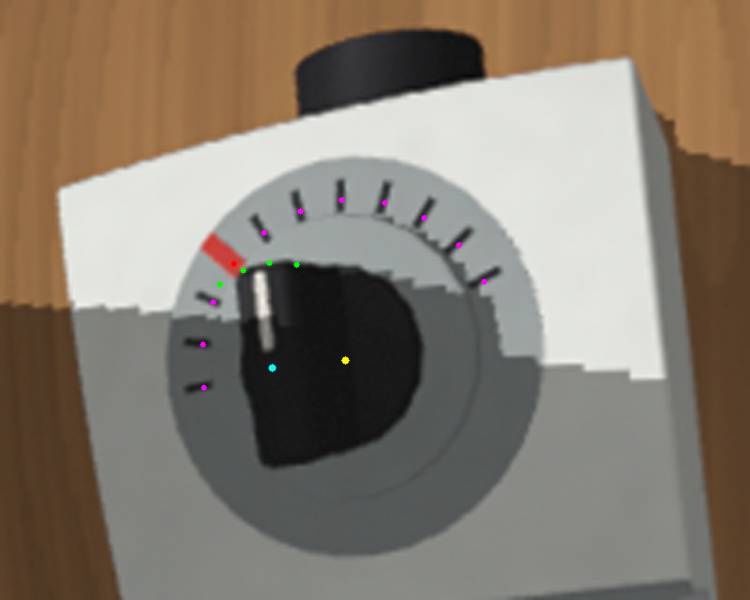

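Emit:
servo_tool:
  force: 30
  rows:
    - [50,[20,-22,0],[0,0,0]]
    - [50,[21,-23,0],[0,0,0]]
    - [50,[21,-23,0],[0,0,0]]
    - [50,[20,-22.5,0],[0,0,0]]
    - [50,[0,0,0],[0,0,-6.9]]
    - [50,[0,0,0],[0,0,0]]
    - [50,[0,0,0],[0,0,0]]

```text
clock: 2.48
eef_pos: [534.7, 81.8, 210.3]
tcp_rot: [3.141, 0.0, 1.689]
contact_force: [0.4, 0.1, -0.1]
opening: 0.588
```

```bash
python3 - <<'E'
from h import *
s=sense();print(s["eef_pos"],s["tcp_rot"],s["clock"])
im=grab_frame("wrist");c=get_calibration("wrist");u=np.load("u.npy")
for t in ["dial_grip"]: print(t,boxes("wrist",t))
pt=lambda X,col:cv2.circle(im,tuple(int(v) for v in projw(X,c)),2,col,-1)
for a,col in ((1.55,(0,255,0)),(.84,(0,0,255))):
    for r in(-21,0,21): pt(unitpt(u,(-r*np.cos(a),70+r*np.sin(a),164)),col)
pt(unitpt(u,(-38*np.cos(.84),70+38*np.sin(.84),121)),(255,0,255))
pt(s["eef_pos"],(255,255,0))
cv2.imwrite("pics/w1.png",im)
E
```

```text
[534.74849368  81.84605157 210.32989345] [3.14141045e+00 1.72595472e-05 1.68851484e+00] 2.475
dial_grip [(0.96, array([535. ,  90.5, 135.7]))]
```

View pics/w1.png

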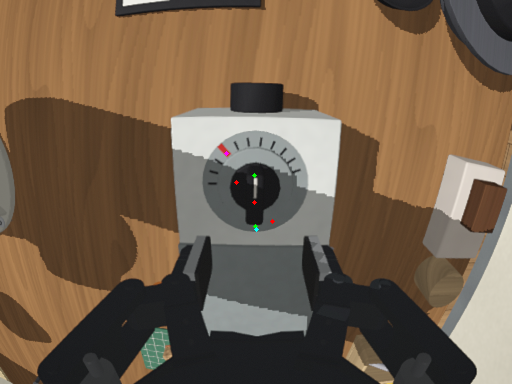

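Emit:
servo_tool:
  force: 30
  rows:
    - [50,[0,0,35],[0,0,0]]
    - [50,[0,0,34],[0,0,0]]
    - [10,[0,0,0],[0,0,0]]
    - [10,[0,0,0],[0,0,0]]
    - [10,[0,0,0],[0,0,0]]
    - [10,[0,0,0],[0,0,0]]
    - [10,[0,0,0],[0,0,0]]

```text
clock: 3.45
eef_pos: [533.4, 81.7, 142.3]
tcp_rot: [-3.14, 0.0, 1.691]
contact_force: [-5.8, -0.9, -1.0]
opening: 0.13
```

Emit:
servo_tool:
  rows:
    - [10,[0,0,0],[0,0,-7]]
    - [10,[0,0,0],[0,0,-7]]
    - [10,[0,0,0],[0,0,-7]]
    - [10,[0,0,0],[0,0,-7]]
    - [10,[0,0,0],[0,0,-7]]
    - [10,[0,0,0],[0,0,-6]]
    - [10,[0,0,0],[0,0,0]]
    - [10,[0,0,0],[0,0,0]]

```text
clock: 4.45
eef_pos: [534.0, 81.9, 142.2]
tcp_rot: [-3.141, -0.001, 2.404]
contact_force: [-5.7, 0.1, 2.6]
opening: 0.136
```

Emit:
servo_tool:
  rows:
    - [50,[0,0,0],[0,0,0]]
    - [50,[0,0,0],[0,0,0]]
    - [50,[0,0,0],[0,0,0]]
    - [50,[0,0,-35],[0,0,0]]
    - [50,[0,0,-40],[0,0,0]]
    - [50,[0,0,-20],[0,0,0]]
    - [50,[0,0,0],[0,0,0]]

```text
clock: 5.32
eef_pos: [535.8, 82.2, 237.9]
tcp_rot: [3.139, 0.002, 2.406]
contact_force: [0.5, 0.5, -0.7]
opening: 0.588
```

```bash
python3 - <<'E'
from h import *
s=sense();print(s["eef_pos"],s["tcp_rot"],s["clock"],s["qpos"])
im=grab_frame("wrist");c=get_calibration("wrist");u=np.load("u.npy");im0=im.copy()
print(boxes("wrist","flap_tab"))
pt=lambda X,col:cv2.circle(im,tuple(int(v) for v in projw(X,c)),1,col,-1)
for a,col in ((.7,(0,255,0)),(.84,(0,0,255)),(.98,(255,255,0))):
    for r in(21,): pt(unitpt(u,(-r*np.cos(a),70+r*np.sin(a),164)),col)
ctr=projw(unitpt(u,(0,70,150)),c).astype(int);print(ctr)
x,y=np.clip(ctr-75,0,[512-150,384-150])
cv2.imwrite("pics/w2.png",np.hstack([cv2.resize(i[y:y+150,x:x+150],(400,400),interpolation=cv2.INTER_CUBIC) for i in (im0,im)]))
E
```

```text
[535.78368805  82.18140375 237.9016043 ] [3.13866119e+00 2.41273208e-03 2.40644185e+00] 5.325 [ 1.49438119e-01  1.95034634e-01  1.78354512e+00 -1.00560169e-05
  1.15921624e+00 -6.86206933e-01]
[(0.85, array([521. , -26.7, 122.6]))]
[255 184]
```

View pics/w2.png

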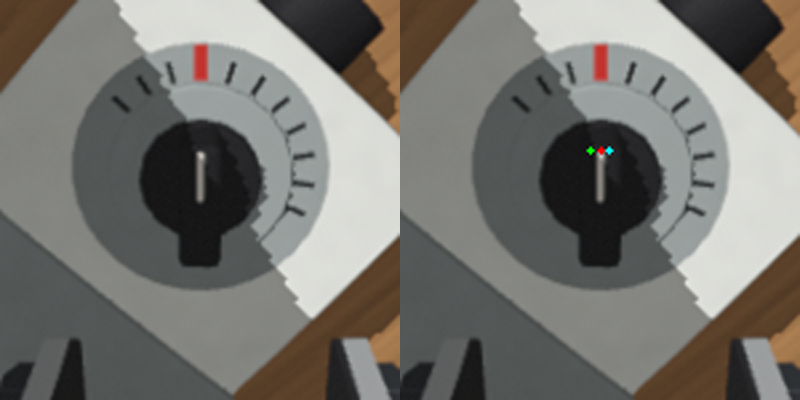

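Emit:
servo_tool:
  rows:
    - [50,[0,0,0],[0,0,-9.6]]
    - [50,[0,0,0],[0,0,-9.6]]
    - [50,[0,0,0],[0,0,-9.6]]
    - [50,[0,0,0],[0,0,-9.6]]
    - [50,[0,0,0],[0,0,-9.4]]
    - [50,[35,-43,0],[0,0,0]]
    - [50,[35,-43,0],[0,0,0]]
    - [50,[35,-44,0],[0,0,0]]

```text
clock: 6.42
eef_pos: [441.2, -58.8, 234.8]
tcp_rot: [3.141, -0.002, -3.041]
contact_force: [0.1, -0.2, 1.2]
opening: 0.59
```

Emit:
servo_tool:
  rows:
    - [50,[0,0,35],[0,0,0]]
    - [50,[0,0,35],[0,0,0]]
    - [50,[0,0,0],[0,0,0]]
    - [50,[0,0,0],[0,0,0]]

```text
clock: 6.92
eef_pos: [443.2, -57.7, 166.6]
tcp_rot: [3.141, -0.0, -3.042]
contact_force: [-0.1, -0.3, -0.1]
opening: 0.584
```

```bash
python3 - <<'E'
from h import *
s=sense();print(s["eef_pos"],s["tcp_rot"],s["clock"],s["qpos"])
im=grab_frame("wrist");c=get_calibration("wrist");u=np.load("u.npy")
print(boxes("wrist","flap_tab"))
t=max(trace("wrist","flap_tab"),key=lambda d:d["conf"])["mask"]
hsv=cv2.cvtColor(im,cv2.COLOR_BGR2HSV);m=(hsv[...,0]<20)&(hsv[...,1]>190)&(hsv[...,2]>120)
print(t.sum(),np.argwhere(t).mean(0)[::-1])
for X in [(-103,-60,124),(-103,-73,124),(-103,-47,124),(-75,-60,124)]:
    p=projw(unitpt(u,X),c);print(p);cv2.circle(im,tuple(int(v) for v in p),1,(255,0,255),-1)
p=projw(s["eef_pos"],c);cv2.circle(im,tuple(int(v) for v in p),2,(255,255,0),-1);print(p)
cv2.imwrite("pics/w3.png",im)
E
```

```text
[443.15789391 -57.71707498 166.60341845] [ 3.14148877e+00 -4.22131126e-04 -3.04198530e+00] 6.925 [-1.32871011e-01  1.27042675e-01  2.04330925e+00  4.64571394e-06
  9.71675434e-01 -1.80327729e+00]
[(0.95, array([510.3, -48.6, 127.2]))]
11032 [256.88814358 276.16878173]
[256.40015824 203.78843106]
[239.12962592 203.76229416]
[273.66904411 203.77861006]
[256.37508777 236.57040065]
[257.18565062 228.59580565]
```

View pics/w3.png

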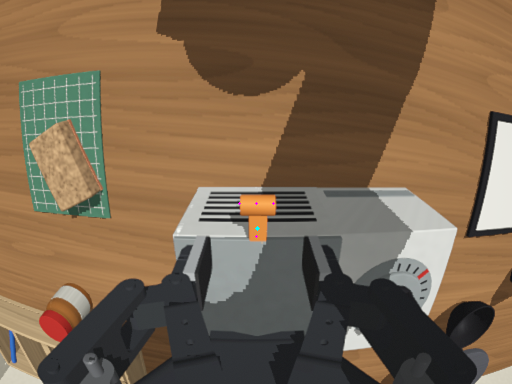

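Emit:
servo_tool:
  force: 30
  rows:
    - [50,[0,0,29],[0,0,0]]
    - [50,[0,0,29],[0,0,0]]
    - [50,[0,0,0],[0,0,0]]
    - [15,[0,0,0],[0,0,0]]
    - [15,[0,0,0],[0,0,0]]
    - [15,[0,0,0],[0,0,0]]
    - [15,[0,0,0],[0,0,0]]

```text
clock: 7.95
eef_pos: [443.9, -57.4, 109.6]
tcp_rot: [3.141, 0.002, -3.042]
contact_force: [-1.3, 5.3, 7.0]
opening: 0.245
```

Emit:
servo_tool:
  rows:
    - [15,[-1.1,0,-19.5],[0,0,0]]
    - [15,[-3.2,0,-19.3],[0,0,0]]
    - [15,[-5.3,0,-18.8],[0,0,0]]
    - [15,[-7.3,0,-18.1],[0,0,0]]
    - [15,[-9.3,0,-17.2],[0,0,0]]

```text
clock: 8.57
eef_pos: [469.5, -55.4, 202.7]
tcp_rot: [-3.141, 0.001, -3.042]
contact_force: [0.2, -0.9, 0.5]
opening: 0.176
```

```bash
python3 - <<'E'
from h import *
s=sense();print(s["eef_pos"],s["opening"],s["contact_force"])
im=grab_frame("wrist");d=grab_frame("side")
cv2.imwrite("pics/w4.png",np.hstack([im[150:384,130:400],cv2.resize(d[120:250,190:320],(234,234))]))
E
```

```text
[469.48970261 -55.41193351 202.7458527 ] 0.1756949133673875 [ 0.18362357 -0.91420369  0.54226662]
```

View pics/w4.png

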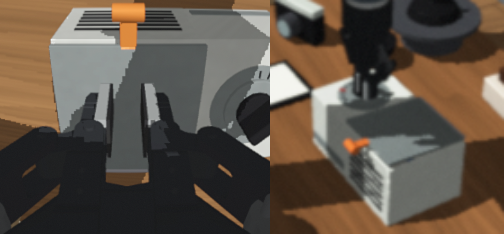

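Emit:
servo_tool:
  force: 40
  rows:
    - [45,[13,0,0],[0,0,0]]
    - [45,[13,0,0],[0,0,0]]
    - [45,[0,0,0],[0,0,0]]
    - [45,[0,0,30],[0,0,0]]
    - [45,[0,0,36],[0,0,0]]
    - [45,[0,0,36],[0,0,0]]
    - [45,[0,0,0],[0,0,0]]
    - [45,[0,0,0],[0,0,0]]

```text
clock: 9.68
eef_pos: [443.7, -57.9, 100.1]
tcp_rot: [-3.141, 0.001, -3.042]
contact_force: [0.6, 0.6, 0.4]
opening: 0.53
```

Emit:
servo_tool:
  rows:
    - [20,[0,0,0],[0,0,0]]
    - [20,[0,0,0],[0,0,0]]
    - [20,[0,0,0],[0,0,0]]
    - [20,[0,0,0],[0,0,0]]

```text
clock: 10.18
eef_pos: [444.1, -57.2, 100.4]
tcp_rot: [3.141, 0.002, -3.043]
contact_force: [1.1, 5.3, 1.5]
opening: 0.287
```

Emit:
servo_tool:
  rows:
    - [10,[0,0,0],[0,0,0]]
    - [10,[0,0,0],[0,0,0]]

```text
clock: 10.42
eef_pos: [444.1, -57.2, 100.4]
tcp_rot: [3.141, 0.003, -3.043]
contact_force: [0.7, 5.5, 1.1]
opening: 0.291
```

```bash
python3 - <<'E'
from h import *
s=sense();print(s["eef_pos"],s["opening"],s["contact_force"])
im=grab_frame("wrist");d=grab_frame("side")
cv2.imwrite("pics/w5.png",np.hstack([im[150:384,130:400],cv2.resize(d[160:225,220:285],(234,234))]))
E
```

```text
[444.13501244 -57.23275424 100.38146062] 0.2910167696129333 [0.65898965 5.54766956 1.08760661]
```

View pics/w5.png

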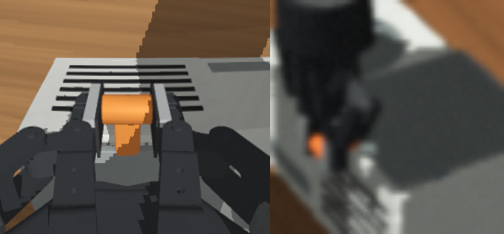

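Emit:
servo_tool:
  rows:
    - [10,[-1.1,0,-19.5],[0,0,0]]
    - [10,[-3.2,0,-19.3],[0,0,0]]
    - [10,[-5.3,0,-18.8],[0,0,0]]

```text
clock: 10.9
eef_pos: [455.8, -56.1, 158.9]
tcp_rot: [3.141, 0.007, -3.043]
contact_force: [13.2, 6.4, -9.9]
opening: 0.291
```

Emit:
servo_tool:
  rows:
    - [10,[-7.3,0,-18.1],[0,0,0]]
    - [10,[-9.3,0,-17.2],[0,0,0]]
    - [10,[-11.1,0,-16.1],[0,0,0]]
    - [10,[-12.8,0,-14.8],[0,0,0]]

```text
clock: 11.4
eef_pos: [494.8, -52.0, 223.9]
tcp_rot: [3.141, 0.004, -3.042]
contact_force: [11.7, 3.1, -18.2]
opening: 0.288
```

Emit:
servo_tool:
  rows:
    - [10,[-14.4,0,-13.3],[0,0,0]]
    - [10,[-15.7,0,-11.6],[0,0,0]]
    - [10,[-16.9,0,-9.8],[0,0,0]]
    - [10,[-17.9,0,-7.9],[0,0,0]]

```text
clock: 11.9
eef_pos: [557.0, -45.7, 265.2]
tcp_rot: [3.14, -0.002, -3.042]
contact_force: [2.1, 2.1, -15.2]
opening: 0.285
```

Emit:
servo_tool:
  rows:
    - [10,[-18.7,0,-5.9],[0,0,0]]
    - [10,[-19.2,0,-3.8],[0,0,0]]
    - [10,[-19.5,0,-1.7],[0,0,0]]
    - [10,[-19.6,0,0.5],[0,0,0]]
    - [10,[0,0,0],[0,0,0]]

```text
clock: 12.52
eef_pos: [634.6, -38.0, 276.8]
tcp_rot: [3.141, 0.0, -3.042]
contact_force: [0.8, 3.5, -1.3]
opening: 0.284
```

Emit:
servo_tool:
  rows:
    - [50,[0,0,0],[0,0,0]]
    - [50,[0,0,0],[0,0,0]]
    - [50,[0,0,0],[0,0,0]]
    - [50,[0,0,-20],[0,0,0]]
    - [50,[0,0,-30],[0,0,0]]
    - [50,[0,0,-15],[0,0,0]]
    - [50,[30,0,0],[0,0,0]]
    - [50,[30,0,0],[0,0,0]]

```text
clock: 13.52
eef_pos: [573.7, -44.8, 341.2]
tcp_rot: [-3.141, -0.0, -3.042]
contact_force: [0.1, 0.2, 0.7]
opening: 0.587
```

Emit:
servo_tool:
  rows:
    - [50,[28,0,0],[0,0,10]]
    - [50,[0,0,0],[0,0,10]]
    - [50,[0,0,0],[0,0,10]]
    - [50,[0,0,0],[0,0,10]]
    - [50,[0,0,0],[0,0,10]]
    - [50,[0,0,0],[0,0,10]]
    - [50,[0,0,0],[0,0,10]]
    - [50,[0,0,0],[0,0,10]]

```text
clock: 14.52
eef_pos: [546.4, -47.5, 341.2]
tcp_rot: [-3.141, 0.0, 1.839]
contact_force: [0.1, -0.4, -0.0]
opening: 0.586
```

Emit:
servo_tool:
  rows:
    - [50,[0,0,30],[0,0,10]]
    - [50,[0,0,40],[0,0,0]]
    - [50,[0,0,40],[0,0,0]]
    - [50,[0,0,0],[0,0,0]]
    - [50,[0,0,0],[0,0,0]]

```text
clock: 15.15
eef_pos: [547.4, -47.6, 232.9]
tcp_rot: [3.14, 0.0, 1.67]
contact_force: [0.7, 0.4, 0.2]
opening: 0.585
```

```bash
python3 - <<'E'
from h import *
s=sense();print(s["eef_pos"],s["tcp_rot"],s["clock"],s["contact_force"])
im=grab_frame("wrist");c=get_calibration("wrist");u=np.load("u.npy")
print(boxes("wrist","filter_grip"),boxes("wrist","filter"))
hsv=cv2.cvtColor(im,cv2.COLOR_BGR2HSV);m=((hsv[...,0]>20)&(hsv[...,0]<35)&(hsv[...,1]>140)&(hsv[...,2]>60)).astype(np.uint8)
n,l,st,ce=cv2.connectedComponentsWithStats(m)
for i in range(1,n):
    if st[i,4]>40: print(st[i],ce[i])
for X in [(0,-60,108),(6,-78,108),(6,-42,108),(-6,-78,108),(-6,-42,108)]:
    p=projw(unitpt(u,X),c);print(p.round(1));cv2.circle(im,tuple(int(v) for v in p),1,(255,0,255),-1)
d=grab_frame("side");print(boxes("side","flap"))
cv2.imwrite("pics/w6.png",np.hstack([im,cv2.resize(d[100:250,190:305],(288,384))]))
E
```

```text
[547.36494421 -47.56181868 232.87009957] [3.14019305e+00 3.50001047e-04 1.67024318e+00] 15.15 [0.70402911 0.38745395 0.20756149]
[(0.84, array([544.2, -34.6,  76.7]))] [(0.61, array([549.8, -36.9,  81.8])), (0.51, array([ 396.4, -489.4,   11.4]))]
[250 151  12  39 396] [255.30555556 169.54040404]
[254.9 173.3]
[260.7 190.1]
[260.9 156. ]
[249.1 190.1]
[248.9 156. ]
[(0.58, array([622.2, -51.5, 198.6])), (0.43, array([375. , 486.4,  31.7]))]
```

View pics/w6.png

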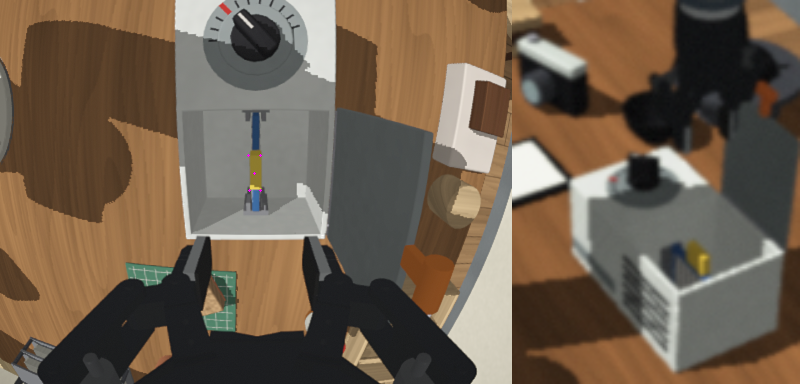

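Emit:
servo_tool:
  force: 40
  rows:
    - [45,[0,-0.7,35],[0,0,0]]
    - [45,[0,0,45],[0,0,0]]
    - [45,[0,0,45],[0,0,0]]
    - [45,[0,0,28],[0,0,0]]
    - [45,[0,0,0],[0,0,0]]
    - [45,[0,0,0],[0,0,0]]

```text
clock: 16.15
eef_pos: [547.0, -47.6, 79.9]
tcp_rot: [3.14, 0.0, 1.67]
contact_force: [-0.2, -0.1, 1.2]
opening: 0.527
```

Emit:
servo_tool:
  rows:
    - [0,[0,0,0],[0,0,0]]
    - [0,[0,0,0],[0,0,0]]
    - [0,[0,0,0],[0,0,0]]
    - [0,[0,0,0],[0,0,0]]
    - [0,[0,0,0],[0,0,0]]
    - [0,[0,0,0],[0,0,0]]
    - [0,[0,0,0],[0,0,0]]

```text
clock: 17.02
eef_pos: [546.9, -47.6, 79.8]
tcp_rot: [3.139, 0.0, 1.67]
contact_force: [-0.4, -0.2, 5.9]
opening: 0.123
```

Emit:
servo_tool:
  rows:
    - [0,[0,0,-15],[0,0,0]]
    - [0,[0,0,-25],[0,0,0]]
    - [0,[0,0,-25],[0,0,0]]
    - [0,[0,0,-25],[0,0,0]]
    - [0,[0,0,-25],[0,0,0]]
    - [0,[0,0,-25],[0,0,0]]
    - [0,[0,0,-25],[0,0,0]]
    - [0,[0,0,-10],[0,0,0]]

```text
clock: 18.02
eef_pos: [546.5, -47.6, 255.8]
tcp_rot: [3.139, 0.001, 1.67]
contact_force: [0.1, -0.4, -1.3]
opening: 0.121
```

```bash
python3 - <<'E'
from h import *
s=sense();print(s["eef_pos"],s["opening"],s["contact_force"],s["clock"])
def ray(n,uv):
    c=get_calibration(n);K=np.array(c["intrinsics"]);W=np.linalg.inv(np.array(c["world_to_cam"]))
    d=W[:3,:3]@np.linalg.inv(K)@np.r_[uv,1];o=W[:3,3];return o,d
for n in ("scene","side"):
    grab_frame(n);m=trace(n,"light_pad")[0]["mask"]
    cn=max(cv2.findContours(m.astype(np.uint8),cv2.RETR_EXTERNAL,2)[0],key=cv2.contourArea)
    box=cv2.approxPolyDP(cn,.05*cv2.arcLength(cn,True),True)[:,0].astype(float)
    P=[]
    for uv in box:
        o,d=ray(n,uv);P.append((o+d*(8-o[2])/d[2])[:2])
    P=np.array(P);print(n,P.round(),P.mean(0).round(1))
    M=np.argwhere(m)[:,::-1];Q=[]
    for uv in M: o,d=ray(n,uv);Q.append((o+d*(8-o[2])/d[2])[:2])
    print(cv2.minAreaRect(np.float32(Q)))
    print("filter",boxes(n,"filter"))
E
```

```text
[546.4752355  -47.55304906 255.78085306] 0.1213488196998836 [ 0.05982706 -0.38060658 -1.292193  ] 18.025
scene [[328. 264.]
 [511. 271.]
 [506. 400.]
 [327. 392.]] [418.  331.6]
((416.92437744140625, 331.6644287109375), (193.1200408935547, 142.53549194335938), 5.061746120452881)
filter [(0.77, array([543.7, -37. , 231.9])), (0.2, array([ 704.8, -320.6,   64.9]))]
side [[504. 275.]
 [502. 398.]
 [317. 382.]
 [326. 247.]] [412.5 325.7]
((412.84161376953125, 324.74957275390625), (191.048095703125, 149.6938018798828), 5.084924221038818)
filter [(0.93, array([538.5, -57.4, 232.6]))]
```

Emit:
servo_tool:
  rows:
    - [0,[15,-3.5,0],[0,0,0]]
    - [0,[30,-7.1,0],[0,0,0]]
    - [0,[30,-7.1,0],[0,0,0]]
    - [0,[30,-7.1,0],[0,0,0]]
    - [0,[30,-7.1,0],[0,0,0]]
    - [0,[30,-7.1,0],[0,0,0]]
    - [0,[30,-7.1,0],[0,0,0]]
    - [0,[30,-7.1,0],[0,0,0]]

```text
clock: 19.32
eef_pos: [469.4, 172.6, 253.0]
tcp_rot: [-3.141, -0.0, 1.671]
contact_force: [0.3, 0.7, -1.5]
opening: 0.125
```

Emit:
servo_tool:
  rows:
    - [0,[30,-7.1,0],[0,0,0]]
    - [0,[30,-7.1,0],[0,0,0]]
    - [0,[30,-7.1,0],[0,0,0]]
    - [0,[30,-7.1,0],[0,0,0]]
    - [0,[30,-7.1,0],[0,0,0]]
    - [0,[28,-7.0,0],[0,0,0]]
    - [0,[15,-3.5,0],[0,0,0]]
    - [0,[0,0,0],[0,0,0]]

```text
clock: 20.32
eef_pos: [405.0, 359.1, 253.1]
tcp_rot: [-3.141, 0.0, 1.672]
contact_force: [-0.0, 0.9, -2.1]
opening: 0.123
```

Emit:
servo_tool:
  rows:
    - [0,[0,0,15],[0,0,0]]
    - [0,[0,0,25],[0,0,0]]
    - [0,[0,0,20],[0,0,0]]
    - [0,[0,0,15],[0,0,0]]
    - [0,[0,0,0],[0,0,0]]
    - [0,[0,0,0],[0,0,0]]
    - [0,[0,0,0],[0,0,0]]
    - [0,[0,0,0],[0,0,0]]

```text
clock: 21.32
eef_pos: [406.0, 358.8, 179.1]
tcp_rot: [3.141, -0.001, 1.67]
contact_force: [-0.1, -0.2, -1.8]
opening: 0.125
```

```bash
python3 - <<'E'
from h import *
s=sense();print(s["eef_pos"],s["opening"],s["contact_force"],s["clock"],abs(s["qvel"]).max())
a=grab_frame("scene");b=grab_frame("side")
for n in("scene","side"):
    for t in ["filter","flap","light_pad","sanding_block","bowl","jar","tape_dispenser","camera","pencil_pot"]: print(n,t,boxes(n,t,1))
w=grab_frame("wrist");print(boxes("wrist","light_pad",1),boxes("wrist","filter",1))
r=lambda i:cv2.resize(i,(400,300))
cv2.imwrite("pics/end.png",np.vstack([np.hstack([r(a),r(b)]),np.hstack([r(w),r(a[190:310,210:370])])]))
E
```

```text
[405.95649209 358.8286862  179.06381076] 0.12504727430039467 [-0.05790235 -0.1665191  -1.79891633] 21.325 0.0035174566375614498
scene filter [(0.77, array([406.7, 363.5, 157.1]))]
scene flap [(0.64, array([628.3, -35.1, 212.3]))]
scene light_pad [(0.71, array([434.3, 335.3,   7.7]))]
scene sanding_block [(0.68, array([ 470.1, -296.3,   33.7]))]
scene bowl [(0.57, array([667.3, 333.8,  23.4]))]
scene jar [(0.77, array([ 701.8, -317. ,   60.8]))]
scene tape_dispenser [(0.91, array([396.4, 501. ,  18.4]))]
scene camera [(0.82, array([577.4, 501.4,  80.7]))]
scene pencil_pot [(0.58, array([ 424.7, -508. ,   82.9]))]
side filter [(0.8, array([400.1, 341. , 159.5]))]
side flap [(0.62, array([621.4, -46.7, 202.6]))]
side light_pad [(0.74, array([411.5, 323. ,  12.1]))]
side sanding_block [(0.91, array([ 456.4, -309.2,   29.3]))]
side bowl [(0.79, array([679.8, 360.1,  34. ]))]
side jar [(0.96, array([ 677.9, -347.5,   60.7]))]
side tape_dispenser [(0.72, array([370. , 487.2,  31.8]))]
side camera [(0.87, array([564.8, 472.2,  59.6]))]
side pencil_pot [(0.76, array([ 402.9, -536.7,   83.7]))]
[(0.73, array([421.8, 335.8,  14.1]))] [(0.86, array([410.5, 379. , 192.5]))]
```

View pics/end.png

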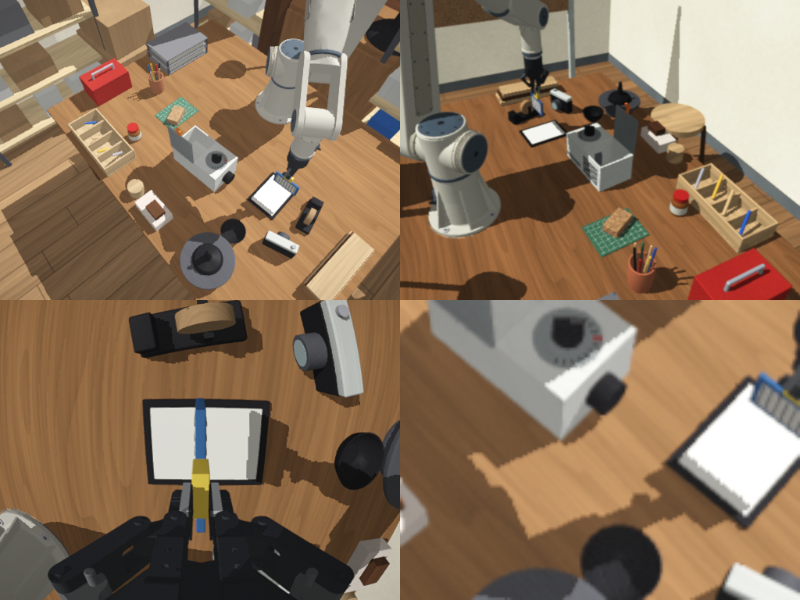

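Emit:
servo_tool:
  rows:
    - [0,[-8,2,0],[0,0,0]]
    - [0,[-12,3,0],[0,0,0]]
    - [0,[-10,2,0],[0,0,0]]
    - [0,[0,0,0],[0,0,0]]
    - [0,[0,0,0],[0,0,0]]
    - [0,[0,0,0],[0,0,0]]
    - [0,[0,0,0],[0,0,0]]
    - [0,[0,0,0],[0,0,0]]

```text
clock: 23.48
eef_pos: [415.5, 329.6, 178.4]
tcp_rot: [-3.142, 0.0, 1.671]
contact_force: [-0.0, -0.2, -1.7]
opening: 0.125
```

```bash
python3 - <<'E'
from h import *
s=sense();print(s["eef_pos"],s["tcp_rot"],s["opening"],s["contact_force"],s["clock"],abs(s["qvel"]).max())
u=np.load("u.npy")
print(sign_off())
E
```

```text
[415.5461551  329.58915423 178.44664997] [-3.14153358e+00  9.26424921e-06  1.67058112e+00] 0.1254127537757143 [-0.02258287 -0.18824694 -1.65845188] 23.475 0.001775898834422495
the job is handed in; nothing more can be done
None
```

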